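# Function-test the emergency stop station

### The job

Function-test the emergency stop on the bench, with the fingertips only: press the red mushroom knob straight down until it latches and stays down by itself with your hand off it, then push its raised bar round clockwise (seen from above), without pinching the bar, until the knob pops back up. Then push the blue reset button fully in and let it spring back. Never push the reset button while the stop is latched, leave the station standing where it is, and do not disturb or pick up the ring, the loupe or the steel block round it.

Things in the scene. Friction and masses are not known exactly. Their poses are not given: they have to be found in the camera images.
- station: free-standing stop station, 2 to 3 kg, loose on the bench: grey box with yellow lid, 80 mm along its x, 150 mm along its y; origin at the centre of its underside, z up, lid top at z = 65 mm. The stop knob's axis is at x = 0, y = +38 mm, the reset button's at x = 0, y = -42 mm. A black cable gland sticks out 18 mm from its +y side. It slides if pushed sideways with over about 15 N
- stop_top (a point): middle of the top of the red stop knob's raised bar, on the knob's axis; moves with the knob: 108 mm above the station's origin when out, about 102 mm latched, 100 mm fully down. Its axes turn with the knob (the station's at turn 0). The bar lies along its y: 42 mm long, 12 mm wide (x -6 to +6), 20 mm high, on a round red disc of 44 mm diameter, 8 mm thick
- bar_push (a point): middle of the smooth red face on which to push for clockwise: the -x face of the bar's +y half, 14 mm from the axis, 10 mm below the bar's top. Axes as stop_top: push toward +x, going round the axis. The +x face of the -y half, pushed toward -x, serves as well. White arrows on the disc show the direction
- collar_top (a point): centre of the top of the black guard ring fixed on the lid round the knob's disc, 59 mm outer and 48 mm inner diameter, 13 mm high: this point is on the knob's axis, 78 mm above the station's origin
- back_pad1 (a point): middle of a black ribbed pad, 14 mm long along the bar, 13 mm high, 2 mm proud of the +x face of the bar's +y half, 12.5 mm from the axis and 11.5 mm below the bar's top (5 to 18 mm below it). Fingers pressing it with over 2 N count as pinching the bar. Axes as stop_top
- back_pad2 (a point): the same on the -x face of the bar's -y half. Fingers pressing it with over 2 N count as pinching the bar
- stop_press (a joint): how far the stop knob is pressed in, m: 0 out, 0.008 the end of its travel. A spring pushes it out with about 5 N at the top, 8 N at the bottom; pressing takes up to about 10 N. It latches when pressed past about 0.005 and stays at about 0.0056 when let go; it does not latch while the knob is held turned
- stop_turn (a joint): how far the stop knob is turned clockwise seen from above, rad: 0 at rest, 0.9 the end. A light spring turns it back; turning the latched knob takes up to 0.09 N m (6 N at 14 mm). At about 0.6 the latch lets go and the knob springs up by 5.6 mm, even with a finger still leaning on the bar's side, if the disc (20 mm below the bar's top) has room to rise
- reset_top (a point): centre of the top of the blue reset button, 26 mm in diameter, in a black ring of 42 mm diameter; 87 mm above the station's origin when out
- reset (a joint): how far the reset button is pressed in, m: 0 out, 0.006 fully in (takes about 5 N); it springs back
- ring: loose ground steel bearing ring, 72 mm outer diameter, 12 mm high, lying flat beside the station; origin at the centre of its underside. A bystander
- loupe: loose black eye loupe, 32 mm in diameter, 26 mm high, standing behind the station; origin at the centre of its underside. A bystander
- block: loose round steel reference block, 60 mm in diameter, 10 mm high, lying flat in front of the station; origin at the centre of its underside. A bystander

How it is judged:
By the outcome, as a careful person would: the job done as asked, in the order asked, and still so for the second after the job is handed in, with the robot touching nothing.
It also fails if it takes over 48 s, if anything falls off the work surface, if the arm or the gripper's body presses on something with over 40 N, if the wrist force passes 120 N, or if a joint passes its speed limit or range.

### The arm

A 7-joint arm with a two-finger parallel gripper is mounted at the origin on a cart in front of the work surface, level with it; the furniture and walls round the work are solid. World frame = base frame: x ahead of the robot, y to its left, z up, the work surface at z = 0. Lengths are in m, angles in rad, forces in N, time in s.
With the tool pointing down it reaches from about 0.35 to 0.9 m from the base axis. Payload 8.1 kg.
Tool frame: the origin (TCP) lies on the centre line of the jaws, within the pads' length; the fingertips stand 22 mm ahead of it and the grasp point (between the pads) lies 3 mm ahead of it; z points along the fingers, y is the direction in which the jaws open and shut (so a half turn about z gives the same grasp; the last joint's range is limited). The gripper opens to 92 mm and grips with 3 to 60 N. Pads are 19 mm wide; open, the fingers measure 130 mm over their backs; the gripper's body (75 mm by 190 mm) begins 47 mm behind the grasp point.
Start: joints at [-1.407, 0.434, 0.025, 1.573, -0.012, 1.134, -0.075], TCP at [0.165, 0.603, 0.249] pointing down, gripper open.
Joint ranges: [-2.62, 2.62], [-0.44, 2.09], [-1.27, 1.32], [0.08, 2.57], [-1.32, 4.46], [0.12, 2], [-2.74, 2.74]. Speed limits (rad/s): [2.22, 2.22, 3.01, 3.01, 3.14, 3.14, 3.14].

### API

Orientations are given as a rotation vector (axis times angle).
In Python, from cell import arm gives the robot as it stands.
- The arm moves only by the shell command python3 -m pendant 'ROWS' [FORCE]. ROWS is JSON, a list that holds one entry, the list of rows, each a list of 7 numbers: the shift along the tool's x, y, z in units of 0.04 m (1.0 is 0.04 m), then the turn, a rotation vector about the tool's x, y, z in units of 0.08 rad (1.0 is 0.08 rad), then the closure, from 0 (fully open) to 1 (shut). In form: [[[tx, ty, tz, ax, ay, az, fingers], ...]]. A call has 1 to 20 rows; each row shifts and turns the commanded pose from where the row before left it, along the tool's axes as they then stand; what a row does not reach is not made up. A row lasts 1/12 s, in which the tool goes at most 41.7 mm and 7.16 degrees, less where a joint would pass 70% of its speed; a pose out of reach is approached as far as the arm can. A call with a number of a shift or a turn outside -1 to 1 is refused whole. A call with a gripper value outside its range is refused whole. The fingers move at their own pace and stop on an object; FORCE is the grip in N (left out, the last holds). Time passes only in rows, so rows that do not move let the fingers close. It gives the time, the measured TCP pose, the force and the opening at its end, in the units of the state.
- arm.observe(): the state, without advancing time (a new reading comes with each control period).
- arm.get_image(name): name is "side" or "top"; returns a dict with "img" (420x560x3 uint8, red, green, blue), "z_map" (420x560 float32, m along the optical axis (not along the pixel's ray), 0 where there is no reading), "K" (3x3 intrinsics, pixels), "R" (3x3) and "t" (3): a world point X has camera coordinates R X + t. Camera axes: x right, y down, z forward; pixel columns grow to the right and rows downward; lengths in m; the calibration is good to about 2 mm. A picture is of the moment at which its call begins.
- arm.sign_off(): hands the job in, once; it reports no verdict.
The state is a dict: "clock": time; "joints": joint angles; "dq": joint speeds; "joint_efforts": joint torques, N m; "position": TCP position; "ee_rot": TCP orientation; "force": force on the tool from outside, world axes, zero at the start; "ft_torque": the same for the moment, N m; "width": opening from 0.0 (shut) to 1.0 (fully open).
Only numpy, scipy, OpenCV 4.12 (cv2) and the standard library are available. Lean on these libraries where they do the work, as an engineer would, in place of code of your own. Each camera call takes 0.05 s, during which the arm holds its last target.

## Working session

There is one attempt and no reset: what is moved stays moved. The work goes in short steps, Python scripts to look and compute and a shell command to move; the robot and the scene stay as the last step left them, time stands still between calls to the robot, and variables do not carry over. Pictures are saved under pics/ and viewed, and the job is handed in when it is done.

```bash
mkdir -p pics; ls
python3 - <<'E'
from cell import arm
import cv2,numpy as np
s=arm.observe();print(s)
for n in("side","top"):
    d=arm.get_image(n);cv2.imwrite(f"pics/{n}0.png",d["img"][:,:,::-1]);np.savez(f"{n}0.npz",**d);print(n,d["K"].round(1).tolist(),d["R"].round(3).tolist(),d["t"].round(3))
E
```

```text
pics
{'clock': 0.0, 'joints': array([-1.40660557,  0.43520941,  0.02499406,  1.57407459, -0.01158455,
        1.13402008, -0.07511733]), 'dq': array([-1.71466912e-03,  5.27436763e-04, -5.40758042e-05, -8.24058358e-04,
        1.08111321e-03,  4.00084682e-04,  1.05539791e-03]), 'joint_efforts': array([-6.75218780e-04, -6.67831492e+01,  9.84431393e-01, -3.14470804e+01,
       -6.07314846e-02,  4.26776439e-02,  1.82213312e-04]), 'position': array([0.16471689, 0.60241416, 0.24796234]), 'ee_rot': array([-4.17981072e-01, -3.11361743e+00,  2.45997108e-03]), 'force': array([ 0.63966908, -0.01874635,  0.05631729]), 'ft_torque': array([ 0.078001  ,  0.01528862, -0.01027042]), 'width': 0.9989189401027452}
side [[519.0, 0.0, 279.0], [0.0, 519.0, 209.1], [0.0, 0.0, 1.0]] [[-0.997, -0.075, 0.023], [-0.062, 0.568, -0.821], [0.048, -0.82, -0.571]] [ 0.537 -0.047  1.104]
top [[411.4, 0.0, 276.8], [0.0, 411.4, 213.6], [0.0, 0.0, 1.0]] [[-0.016, -1.0, -0.004], [-0.996, 0.016, -0.087], [0.087, 0.002, -0.996]] [0.289 0.55  0.89 ]
```

View pics/side0.png

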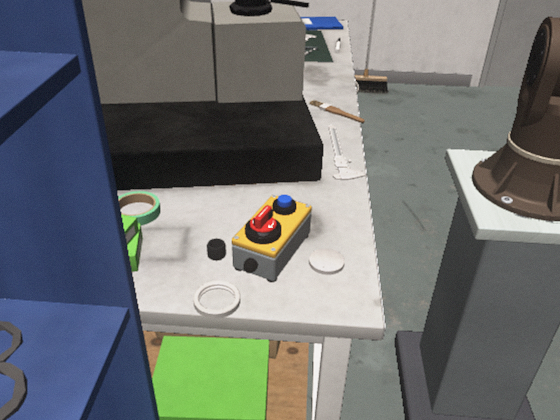

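View pics/top0.png

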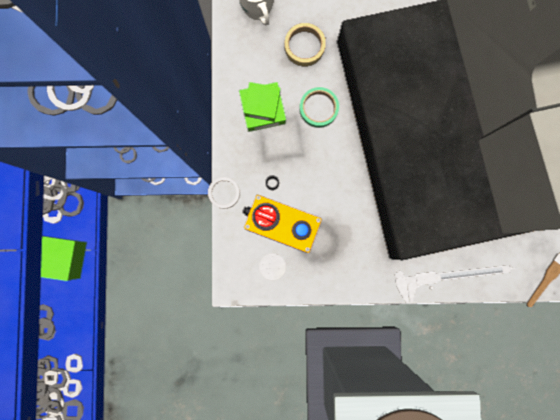

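```bash
cat > h.py <<'E'
import numpy as np,cv2
def cloud(d):
    K,R,t,z=d["K"],d["R"],d["t"],d["z_map"]
    v,u=np.mgrid[:z.shape[0],:z.shape[1]]
    c=np.stack([(u-K[0,2])/K[0,0]*z,(v-K[1,2])/K[1,1]*z,z],-1)
    X=(c-t)@R
    X[z==0]=np.nan
    return X
def load(n): return dict(np.load(n))
E
python3 - <<'E'
from h import *
for n in("top","side"):
    d=load(n+"0.npz");X=cloud(d);hsv=cv2.cvtColor(d["img"],cv2.COLOR_RGB2HSV)
    H,S,V=[hsv[...,i].astype(int) for i in range(3)]
    roi=np.zeros(H.shape,bool)
    if n=="top": roi[185:260,235:330]=1
    else: roi[190:285,225:320]=1
    print("cam",-d["R"].T@d["t"])
    for nm,m in (("yellow",(H>18)&(H<32)&(S>150)&(V>120)),("red",((H<8)|(H>172))&(S>150)&(V>90)),("blue",(H>100)&(H<125)&(S>150)&(V>80))):
        m=m&roi&~np.isnan(X[...,2]);P=X[m];vv,uu=np.nonzero(m)
        print(n,nm,m.sum(),np.median(P,0).round(4),P.min(0).round(3),P.max(0).round(3),"px",uu.mean(),vv.mean(), "ztop",np.percentile(P[:,2],[5,50,95]).round(4))
        if nm=="yellow":
            q=P[abs(P[:,2]-.065)<.006][:,:2].astype(np.float32);r=cv2.minAreaRect(q*1000);print(r, cv2.boxPoints(r).round(1).tolist())
        if nm=="red":
            for lo,hi in((.07,.095),(.097,.12)):
                q=P[(P[:,2]>lo)&(P[:,2]<hi)]
                if len(q)>5:
                    print(lo,len(q),q.mean(0).round(4),cv2.minAreaRect((q[:,:2]*1000).astype(np.float32)))
    # bystanders
d=load("top0.npz");X=cloud(d)
for nm,(u,v) in dict(ring=(224,193),loupe=(272,183),block=(272,266)).items(): print(nm,X[v-2:v+3,u-2:u+3].reshape(-1,3).mean(0).round(3))
# height map coarse
print("heights by x(rows) y(cols)")
P=np.concatenate([cloud(load(n+"0.npz")).reshape(-1,3) for n in("top","side")]);P=P[~np.isnan(P[:,2])]
for x in np.arange(-.1,1.1,.1):
    print(round(x,1),[ (round(float(P[k,2].max()),2) if (k:=(abs(P[:,0]-x)<.05)&(abs(P[:,1]-y)<.05)).any() else None) for y in np.arange(-.6,1.01,.1)])
E
cat > v.py <<'E'
import sys,cv2
E
python3 -c "
import cv2
a=cv2.imread('pics/top0.png')[170:290,200:350];cv2.imwrite('pics/top0z.png',cv2.resize(a,None,fx=5,fy=5,interpolation=cv2.INTER_CUBIC))"
```

```text
cam [0.47516383 0.27816217 0.93586873]
top yellow 1599 [0.5254 0.2607 0.065 ] [0.469 0.185 0.001] [0.591 0.348 0.08 ] px 285.3777360850532 224.9161976235147 ztop [0.0623 0.065  0.0687]
((530.8224487304688, 269.5751647949219), (149.51171875, 78.48594665527344), 68.3132095336914) [[466.70001220703125, 214.60000610351562], [539.7000122070312, 185.60000610351562], [594.9000244140625, 324.5], [522.0, 353.5]]
top red 260 [0.5426 0.3044 0.0887] [0.524 0.284 0.063] [0.569 0.327 0.111] px 265.04615384615386 216.1153846153846 ztop [0.0711 0.0887 0.1085]
0.07 149 [0.5425 0.3045 0.0875] ((544.6806640625, 304.9374694824219), (42.20547103881836, 42.11836242675781), 1.1596752405166626)
0.097 97 [0.5444 0.3048 0.1062] ((544.67822265625, 304.5219421386719), (41.87010192871094, 14.295169830322266), 64.63719177246094)
top blue 122 [0.5152 0.2298 0.0866] [0.504 0.218 0.075] [0.527 0.243 0.09 ] px 301.45081967213116 229.50819672131146 ztop [0.0835 0.0866 0.0894]
cam [0.47888702 0.97148727 0.57911052]
side yellow 1242 [0.5183 0.2941 0.0642] [ 0.469  0.133 -0.003] [0.6   0.353 0.101] px 274.68599033816423 
[... 1678 characters left out ...]
.1, 0.09, 0.09, 0.11, 0.07, None, -0.74, -0.74, -0.74, -0.74, -0.17]
0.6 [None, None, None, 0.29, 0.31, 0.27, 0.1, 0.1, 0.07, 0.11, 0.04, None, -0.74, -0.74, -0.74, -0.74, -0.16]
0.7 [None, None, None, 0.29, 0.3, 0.28, 0.1, 0.1, 0.01, 0.04, 0.01, 0.6, 0.42, 0.42, 0.09, 0.09, -0.16]
0.8 [None, None, None, 0.29, 0.34, 0.38, 0.1, 0.1, 0.03, 0.07, 0.07, 0.51, 0.45, 0.12, 0.12, 0.09, None]
0.9 [None, None, None, None, None, 0.33, 0.1, 0.1, 0.03, 0.04, 0.01, 0.35, None, None, None, None, None]
1.0 [None, None, None, None, None, 0.32, 0.1, 0.1, 0.03, 0.09, 0.07, 0.19, None, None, None, None, None]
1.1 [None, None, None, None, None, 0.0, 0.0, 0.01, 0.0, 0.01, 0.0, 0.03, None, None, None, None, None]
```

View pics/top0z.png

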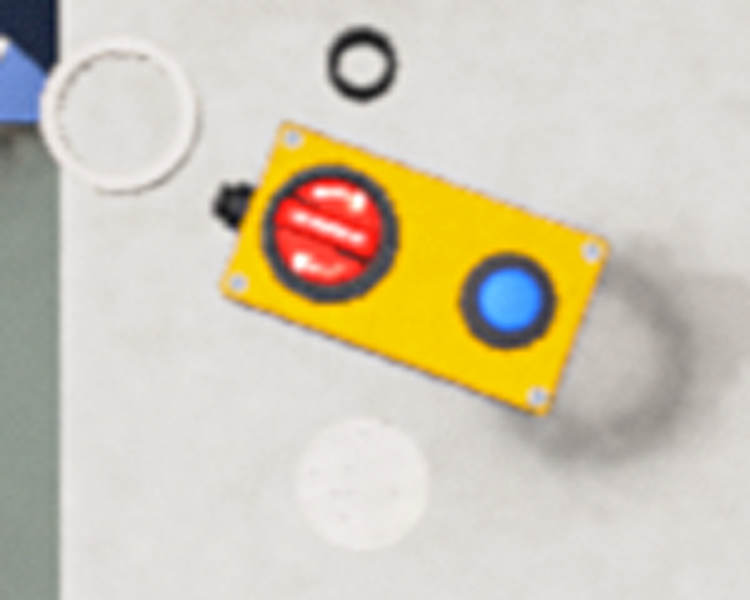

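The top view shows the station at about (283,224), with the knob at (265,216) and the reset button at (301,229). The ring is at (224,193), the loupe at (272,183) and the block at (272,266). From this, the knob axis is at (0.5445, 0.305), the reset axis at (0.515, 0.2305), and the station's +y points along 68.4°. The knob-to-reset spacing comes out at 80 mm and the heights match 108/65/87.

```bash
python3 -m pendant '[[[-0.3,-0.1,0,0,0,0,1],[-0.6,-0.25,0,0,0,0,1],[-0.6,-0.25,0,0,0,0,1],[-0.6,-0.25,0,0,0,0,1],[-0.6,-0.25,0,0,0,0,1],[-0.6,-0.25,0,0,0,0,1],[-0.6,-0.25,0,0,0,0,1],[-0.6,-0.25,0,0,0,0,1],[-0.6,-0.25,0,0,0,0,1],[-0.6,-0.25,0,0,0,0,1],[-0.6,-0.25,0,0,0,0,1],[-0.6,-0.25,0,0,0,0,1],[-0.6,-0.25,0,0,0,0,1],[-0.6,-0.25,0,0,0,0,1],[-0.6,-0.25,0,0,0,0,1],[-0.6,-0.25,0,0,0,0,1],[-0.6,-0.25,0,0,0,0,1],[-0.6,-0.25,0,0,0,0,1],[-0.6,-0.25,0,0,0,0,1],[-0.2,-0.1,0,0,0,0,1]]]'
```

```text
clock: 1.77
position: [0.5547, 0.2973, 0.2486]
ee_rot: [0.426, 3.111, -0.003]
force: [0.3, -1.2, -0.3]
width: 0.002
```

```bash
python3 -m pendant '[[[0,0,0,0,0,-0.5,1],[0,0,0.2,0,0,-1,1],[0,0,0.2,0,0,-1,1],[0,0,0.2,0,0,-1,1],[0,0,0.2,0,0,-1,1],[0,0,0.2,0,0,-1,1],[0,0,0.2,0,0,-1,1],[0,0,0,0,0,-1,1],[0,0,0,0,0,-1,1],[0,0,0,0,0,-1,1],[0,0,0,0,0,-1,1],[0,0,0,0,0,-1,1],[0,0,0,0,0,-1,1],[0,0,0,0,0,-1,1],[0,0,0,0,0,-0.4,1],[0,0,0,0,0,0,1]]]'
cat > st.py <<'E'
from h import *
from cell import arm
from scipy.spatial.transform import Rotation as Ro
import sys
s=arm.observe();R=Ro.from_rotvec(s["ee_rot"]).as_matrix();p=s["position"]
print("t",round(s["clock"],2),"p",p.round(4),"yaw_y",round(np.degrees(np.arctan2(R[1,1],R[0,1])),2),"z",R[:,2].round(4),"F",s["force"].round(2),"M",s["ft_torque"].round(3),"w",round(s["width"],3),"q",s["joints"].round(2))
for nm,t in(("knob",(0.5445,0.305)),("reset",(0.515,0.2305))):
    print(nm,"tool units xyz with tip at 0.115:",(R.T@(np.array([*t,0.137])-p)/0.04).round(3))
if len(sys.argv)>1:
    for n in("top","side"):
        d=arm.get_image(n);a=d["img"][:,:,::-1]
        a=a[150:300,180:380] if n=="top" else a[130:290,180:380]
        cv2.imwrite(f"pics/{sys.argv[1]}_{n}.png",cv2.resize(a,None,fx=3.5,fy=3.5,interpolation=cv2.INTER_CUBIC));np.savez(f"{n}_{sys.argv[1]}.npz",**d)
E
python3 st.py a
```

```text
clock: 3.1
position: [0.551, 0.3017, 0.2005]
ee_rot: [1.29, -2.864, 0.0]
force: [0.3, 0.4, -0.5]
width: 0.005
t 3.1 p [0.551  0.3017 0.2005] yaw_y 138.5 z [-5.e-04 -3.e-04 -1.e+00] F [ 0.35  0.36 -0.52] M [0.04  0.079 0.022] w 0.005 q [-0.51  0.49 -0.11  1.62  0.06  1.04  1.78]
knob tool units xyz with tip at 0.115: [0.046 0.176 1.589]
reset tool units xyz with tip at 0.115: [ 1.929 -0.506  1.59 ]
```

```bash
python3 -m pendant '[[[0.02,0.09,0.2,0,0,0,1],[0.026,0.086,0.3,0,0,0,1],[0,0,0.3,0,0,0,1],[0,0,0.3,0,0,0,1],[0,0,0.3,0,0,0,1],[0,0,0.15,0,0,0,1],[0,0,0,0,0,0,1],[0,0,0,0,0,0,1]]]'; python3 st.py b
```

```text
clock: 3.87
position: [0.5447, 0.3055, 0.1383]
ee_rot: [1.288, -2.865, 0.0]
force: [-0.9, 0.5, -0.3]
width: 0.007
t 3.87 p [0.5447 0.3055 0.1383] yaw_y 138.41 z [-7.e-04 -5.e-04 -1.e+00] F [-0.9   0.54 -0.27] M [0.037 0.061 0.029] w 0.007 q [-0.52  0.54 -0.11  1.69  0.07  0.91  1.76]
knob tool units xyz with tip at 0.115: [ 0.012 -0.004  0.032]
reset tool units xyz with tip at 0.115: [ 1.895 -0.689  0.033]
```

View pics/b_side.png

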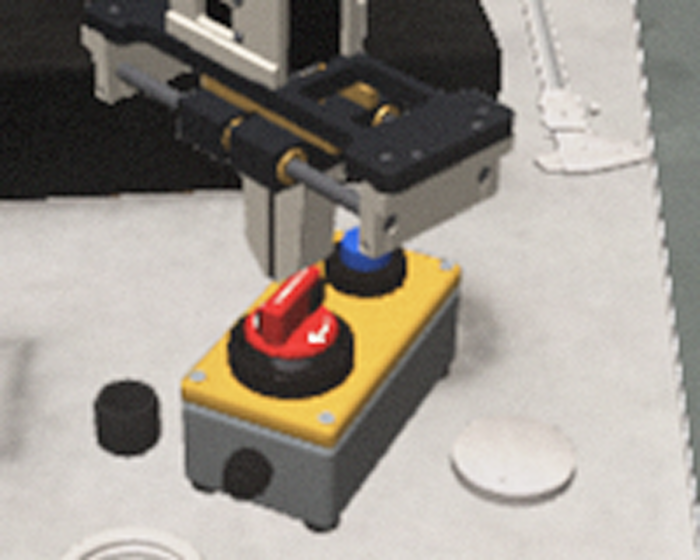

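View pics/b_top.png

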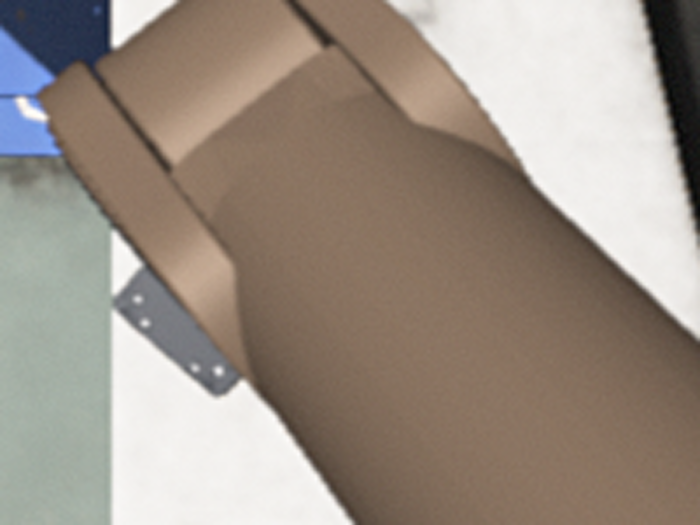

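Run:
```python
from h import *
d=load("side_b.npz");X=cloud(d)
for u0,v0 in((255,262),(270,268),(262,230),(300,240),(285,250),(293,290),(275,310)):
    u=180+int(u0/3.5);v=130+int(v0/3.5);print((u0,v0),X[v,u].round(4))
K,R,t=d["K"],d["R"],d["t"]
def pr(P): c=R@np.array(P)+t; q=K@c/c[2]; return ((q[0]-180)*3.5).round(),((q[1]-130)*3.5).round()
a=np.radians(138.4);yv=np.array([np.cos(a),np.sin(a),0]);xv=np.array([np.sin(a),-np.cos(a),0]);p=np.array([.5447,.3055,.1163])
for sx in(-1,1):
    for sy in(-1,1): print(sx,sy,pr(p+sx*.0095*xv+sy*.019*yv))
print("bartop",pr([.5445,.305,.108]))
m=(abs(X[...,0]-.5447)<.04)&(abs(X[...,1]-.305)<.05)&(X[...,2]>.112)&(X[...,2]<.16)
P=X[m];print(len(P),P.min(0),P.max(0))
for z in(.112,.116,.12,.125,.13,.14):
    q=P[abs(P[:,2]-z)<.003]; print(z,len(q), q[:,:2].min(0).round(3) if len(q) else '',q[:,:2].max(0).round(3) if len(q) else '')
```

```text
(255, 262) [ 0.5829  0.1258 -0.0014]
(270, 268) [0.5525 0.3095 0.1215]
(262, 230) [0.557  0.3103 0.1422]
(300, 240) [0.5386 0.326  0.1483]
(285, 250) [0.5456 0.3164 0.136 ]
(293, 290) [0.5434 0.3058 0.1082]
(275, 310) [0.5496 0.3217 0.1074]
-1 -1 (np.float64(275.0), np.float64(246.0))
-1 1 (np.float64(332.0), np.float64(281.0))
1 -1 (np.float64(244.0), np.float64(262.0))
1 1 (np.float64(301.0), np.float64(298.0))
bartop (np.float64(288.0), np.float64(286.0))
485 [0.523429   0.30101029 0.1152702 ] [0.56431576 0.32781043 0.15998858]
0.112 0  
0.116 8 [0.534 0.303] [0.554 0.316]
0.12 23 [0.534 0.303] [0.557 0.32 ]
0.125 35 [0.539 0.306] [0.561 0.323]
0.13 63 [0.525 0.304] [0.562 0.325]
0.14 82 [0.525 0.301] [0.564 0.326]
```

Run:
```python
from h import *
d=load("side_b.npz");X=cloud(d)
a=np.radians(138.4);yv=np.array([np.cos(a),np.sin(a),0]);xv=np.array([np.sin(a),-np.cos(a),0]);p=np.array([.5447,.3055,.1163])
m=(abs(X[...,0]-.5447)<.05)&(abs(X[...,1]-.305)<.05)&(X[...,2]>.112)&(X[...,2]<.165)
P=X[m]-p
for z in np.arange(0,.05,.004):
    q=P[abs(P[:,2]-z)<.002]
    if len(q): print(round(z,3),len(q),"x",(q@xv).min().round(4),(q@xv).max().round(4),"y",(q@yv).min().round(4),(q@yv).max().round(4))
a=d["img"][180:230,230:300,::-1];cv2.imwrite("pics/b_z.png",cv2.resize(a,None,fx=10,fy=10,interpolation=cv2.INTER_CUBIC))
```

```text
0.0 3 x 0.0076 0.0105 y -0.0038 0.004
0.004 19 x -0.0086 0.0114 y -0.0076 0.0095
0.008 22 x 0.0044 0.0122 y -0.0098 0.0111
0.012 30 x -0.0085 0.0118 y -0.0131 0.0175
0.016 53 x -0.0112 0.0126 y -0.0145 0.018
0.02 54 x -0.0113 0.0118 y -0.0175 0.0192
0.024 57 x -0.0091 0.0124 y -0.0176 0.0201
0.028 54 x -0.0097 0.0123 y -0.0175 0.0194
0.032 57 x -0.0102 0.0123 y -0.0169 0.02
0.036 53 x -0.0117 0.0125 y -0.0156 0.0197
0.04 57 x -0.0103 0.0121 y -0.0165 0.0206
0.044 56 x -0.0066 0.0118 y -0.0163 0.021
0.048 25 x -0.0032 0.0116 y -0.018 0.0208
```

View pics/b_z.png

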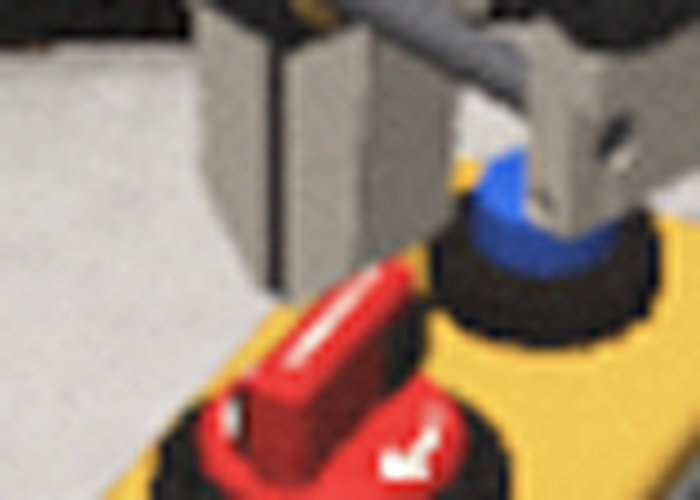

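The close-up shows the shut fingertips directly over the bar, with tapered backs and full-width inner faces. Now I'll press.

```bash
python3 -m pendant '[[[0,0,0.1,0,0,0,1],[0,0,0.1,0,0,0,1],[0,0,0.06,0,0,0,1],[0,0,0.04,0,0,0,1],[0,0,0,0,0,0,1]]]';python3 st.py
python3 -m pendant '[[[0,0,0.04,0,0,0,1],[0,0,0.02,0,0,0,1],[0,0,0,0,0,0,1],[0,0,0,0,0,0,1]]]';python3 st.py
```

```text
clock: 4.38
position: [0.5452, 0.3059, 0.1273]
ee_rot: [-1.288, 2.864, 0.0]
force: [-1.6, -0.8, 6.5]
width: 0.001
t 4.38 p [0.5452 0.3059 0.1273] yaw_y 138.42 z [ 1.2e-03  7.0e-04 -1.0e+00] F [-1.64 -0.84  6.51] M [-0.08   0.254 -0.006] w 0.001 q [-0.53  0.56 -0.1   1.7   0.07  0.89  1.76]
knob tool units xyz with tip at 0.115: [ 0.028 -0.003 -0.242]
reset tool units xyz with tip at 0.115: [ 1.911 -0.687 -0.244]
clock: 4.72
position: [0.545, 0.3058, 0.1244]
ee_rot: [-1.288, 2.865, 0.0]
force: [0.8, 0.8, 1.3]
width: 0.004
t 4.72 p [0.545  0.3058 0.1244] yaw_y 138.42 z [ 6.e-04  4.e-04 -1.e+00] F [0.77 0.83 1.26] M [ 0.12  -0.129  0.037] w 0.004 q [-0.53  0.56 -0.1   1.7   0.07  0.88  1.76]
knob tool units xyz with tip at 0.115: [ 0.022 -0.004 -0.314]
reset tool units xyz with tip at 0.115: [ 1.905 -0.689 -0.315]
```

```bash
python3 -m pendant '[[[0,0,0.04,0,0,0,1],[0,0,0,0,0,0,1],[0,0,0,0,0,0,1]]]';python3 st.py
python3 -m pendant '[[[0,0,-0.2,0,0,0,1],[0,0,-0.4,0,0,0,1],[0,0,-0.2,0,0,0,1],[0,0,0,0,0,0,1],[0,0,0,0,0,0,1]]]';python3 st.py c
python3 - <<'E'
from h import *
d=load("side_c.npz");X=cloud(d);hsv=cv2.cvtColor(d["img"],cv2.COLOR_RGB2HSV)
H,S,V=[hsv[...,i].astype(int) for i in range(3)]
m=((H<8)|(H>172))&(S>150)&(V>90)&(X[...,2]>.07)&(X[...,2]<.12)&(abs(X[...,1]-.305)<.04)&(abs(X[...,0]-.5445)<.04)
z=X[m][:,2];print(np.histogram(z,np.arange(.074,.114,.002)))
X0=cloud(load("side_b.npz"));z=X0[m][:,2];print(np.histogram(z,np.arange(.074,.114,.002))[0])
E
```

```text
clock: 4.97
position: [0.5451, 0.3059, 0.1233]
ee_rot: [-1.288, 2.864, 0.0]
force: [-1.3, -0.9, 8.2]
width: 0.005
t 4.97 p [0.5451 0.3059 0.1233] yaw_y 138.42 z [ 8.e-04  6.e-04 -1.e+00] F [-1.31 -0.95  8.22] M [-0.125  0.307 -0.008] w 0.005 q [-0.53  0.56 -0.1   1.7   0.07  0.88  1.76]
knob tool units xyz with tip at 0.115: [ 0.025 -0.004 -0.341]
reset tool units xyz with tip at 0.115: [ 1.908 -0.689 -0.343]
clock: 5.38
position: [0.5449, 0.3057, 0.155]
ee_rot: [-1.288, 2.864, 0.0]
force: [-0.4, -0.1, 0.2]
width: 0.003
t 5.38 p [0.5449 0.3057 0.155 ] yaw_y 138.42 z [ 8.e-04  5.e-04 -1.e+00] F [-0.43 -0.05  0.2 ] M [ 0.065  0.062 -0.043] w 0.003 q [-0.52  0.52 -0.11  1.68  0.07  0.94  1.76]
knob tool units xyz with tip at 0.115: [ 0.021 -0.004  0.45 ]
reset tool units xyz with tip at 0.115: [ 1.904 -0.689  0.448]
(array([ 2, 16, 34, 92, 37, 16, 13, 13,  8, 13, 15, 13, 24, 54, 13,  0,  0,
        0,  0,  0]), array([0.074, 0.076, 0.078, 0.08 , 0.082, 0.084, 0.086, 0.088, 0.09 ,
       0.092, 0.094, 0.096, 0.098, 0.1  , 0.102, 0.104, 0.106, 0.108,
       0.11 , 0.112, 0.114]))
[ 0  0  0  3 19 35 61 33 13 14 12 10 15 18 16 20 25  7  0  0]
```

View pics/c_side.png

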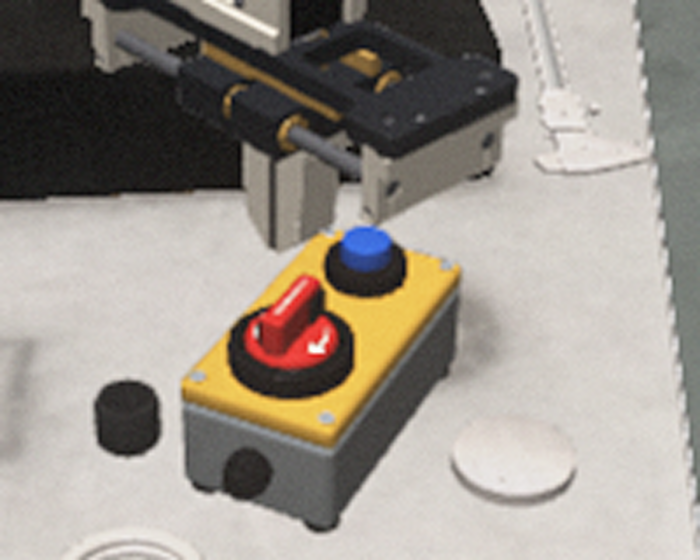

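The knob top dropped about 6 mm and stays down with the hand off, so it is latched. Next I'll straddle the bar with a loose 26 mm gap and turn clockwise. Diagonally opposite finger edges will then push only the two smooth faces.

```bash
python3 -m pendant '[[[0.02,0,0,0,0,0,0.717],[0,0,0,0,0,0,0.717],[0,0,0,0,0,0,0.717],[0,0,0,0,0,0,0.717],[0,0,0,0,0,0,0.717],[0,0,0,0,0,0,0.717]]]' 20;python3 st.py d
```

```text
clock: 5.98
position: [0.5442, 0.3051, 0.1547]
ee_rot: [1.288, -2.865, -0.0]
force: [0.5, 1.4, -0.1]
width: 0.282
t 5.98 p [0.5442 0.3051 0.1547] yaw_y 138.42 z [-0.  0. -1.] F [ 0.55  1.36 -0.14] M [ 0.01   0.007 -0.039] w 0.282 q [-0.52  0.52 -0.11  1.68  0.07  0.94  1.76]
knob tool units xyz with tip at 0.115: [-0.004 -0.007  0.442]
reset tool units xyz with tip at 0.115: [ 1.879 -0.691  0.442]
```

View pics/d_side.png

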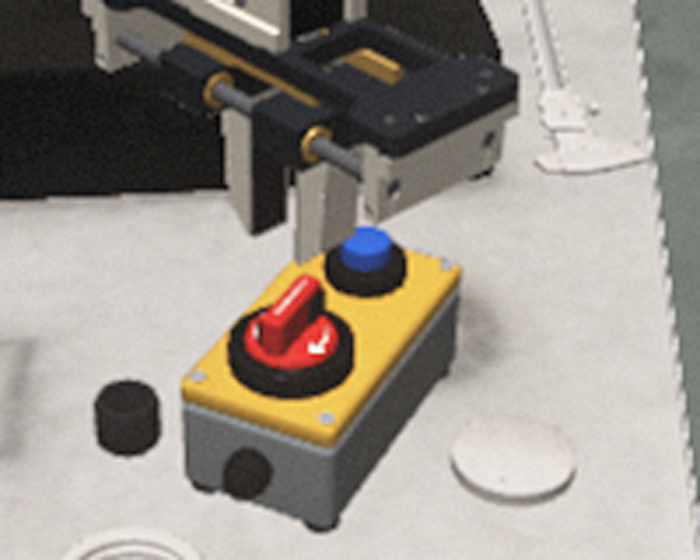

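```bash
python3 -m pendant '[[[0,0,0.2,0,0,0,0.717],[0,0,0.3,0,0,0,0.717],[0,0,0.2,0,0,0,0.717],[0,0,0.1,0,0,0,0.717],[0,0,0.1,0,0,0,0.717],[0,0,0.08,0,0,0,0.717],[0,0,0.05,0,0,0,0.717],[0,0,0,0,0,0,0.717],[0,0,0,0,0,0,0.717]]]';python3 st.py e
```

```text
clock: 6.83
position: [0.5443, 0.3051, 0.1137]
ee_rot: [-1.288, 2.865, 0.0]
force: [0.9, -0.3, 0.1]
width: 0.285
t 6.83 p [0.5443 0.3051 0.1137] yaw_y 138.42 z [ 2.e-04  1.e-04 -1.e+00] F [ 0.93 -0.25  0.11] M [ 0.07   0.085 -0.026] w 0.285 q [-0.53  0.57 -0.1   1.71  0.07  0.86  1.75]
knob tool units xyz with tip at 0.115: [-0.001 -0.005 -0.583]
reset tool units xyz with tip at 0.115: [ 1.881 -0.689 -0.583]
```

View pics/e_side.png

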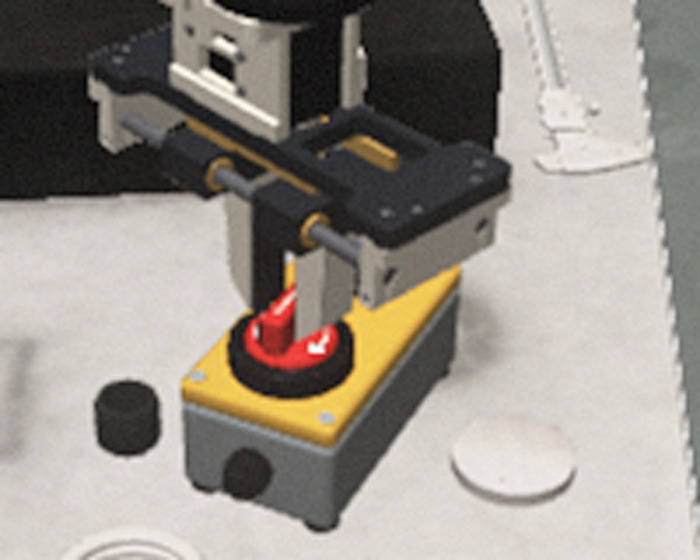

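```bash
python3 -m pendant '[[[0,0,0,0,0,0.5,0.717],[0,0,0,0,0,0.5,0.717],[0,0,0,0,0,0.5,0.717],[0,0,0,0,0,0.5,0.717],[0,0,0,0,0,0.5,0.717],[0,0,0,0,0,0.5,0.717],[0,0,0,0,0,0.5,0.717],[0,0,0,0,0,0.5,0.717],[0,0,0,0,0,0,0.717]]]';python3 st.py
python3 -m pendant '[[[0,0,0,0,0,0.5,0.717],[0,0,0,0,0,0.5,0.717],[0,0,0,0,0,0.5,0.717],[0,0,0,0,0,0.5,0.717],[0,0,0,0,0,0.5,0.717],[0,0,0,0,0,0.5,0.717],[0,0,0,0,0,0,0.717]]]';python3 st.py f
```

```text
clock: 7.68
position: [0.5445, 0.3052, 0.114]
ee_rot: [-0.812, 3.034, 0.0]
force: [0.7, -0.3, 0.2]
width: 0.287
t 7.68 p [0.5445 0.3052 0.114 ] yaw_y 119.98 z [ 8.e-04  4.e-04 -1.e+00] F [ 0.66 -0.34  0.21] M [ 0.052 -0.068  0.04 ] w 0.287 q [-0.58  0.57 -0.02  1.72  0.01  0.86  1.49]
knob tool units xyz with tip at 0.115: [ 0.002 -0.004 -0.576]
reset tool units xyz with tip at 0.115: [ 1.571 -1.249 -0.577]
clock: 8.27
position: [0.5447, 0.305, 0.1139]
ee_rot: [-0.445, 3.109, 0.0]
force: [1.8, -0.9, 0.6]
width: 0.282
t 8.27 p [0.5447 0.305  0.1139] yaw_y 106.3 z [ 1.e-03  2.e-04 -1.e+00] F [ 1.79 -0.89  0.57] M [-0.031 -0.251  0.006] w 0.282 q [-0.63  0.57  0.04  1.72 -0.03  0.85  1.29]
knob tool units xyz with tip at 0.115: [ 0.004  0.001 -0.578]
reset tool units xyz with tip at 0.115: [ 1.234 -1.58  -0.579]
```

View pics/f_side.png

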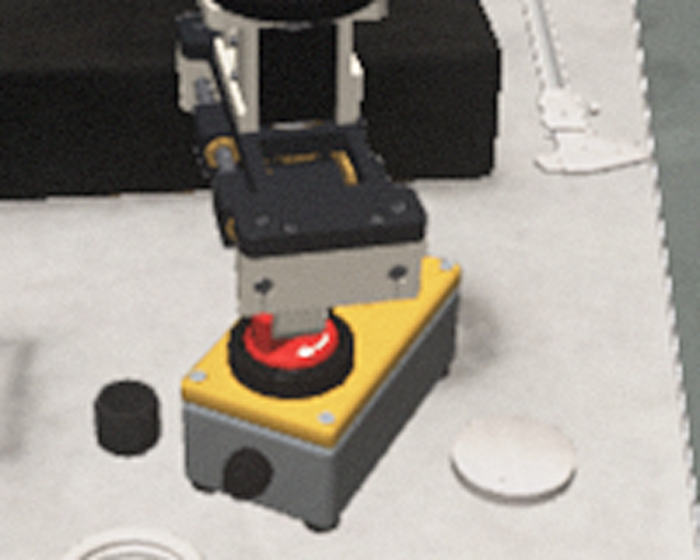

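```bash
python3 -m pendant '[[[0,0,0,0,0,0.5,0.717],[0,0,0,0,0,0.5,0.717],[0,0,0,0,0,0.5,0.717],[0,0,0,0,0,0.5,0.717],[0,0,0,0,0,0.5,0.717],[0,0,0,0,0,0.5,0.717],[0,0,0,0,0,0.5,0.717],[0,0,0,0,0,0.5,0.717],[0,0,0,0,0,0.3,0.717],[0,0,0,0,0,0,0.717],[0,0,0,0,0,0,0.717]]]';python3 st.py g
```

```text
clock: 9.28
position: [0.5445, 0.3048, 0.1137]
ee_rot: [0.09, 3.14, -0.0]
force: [1.4, -2.0, 1.7]
width: 0.282
t 9.28 p [0.5445 0.3048 0.1137] yaw_y 86.72 z [ 5.e-04 -1.e-04 -1.e+00] F [ 1.4  -1.95  1.71] M [-0.418 -0.359  0.003] w 0.282 q [-0.69  0.57  0.14  1.73 -0.1   0.85  1.  ]
knob tool units xyz with tip at 0.115: [-0.     0.004 -0.582]
reset tool units xyz with tip at 0.115: [ 0.629 -1.898 -0.582]
```

View pics/g_side.png

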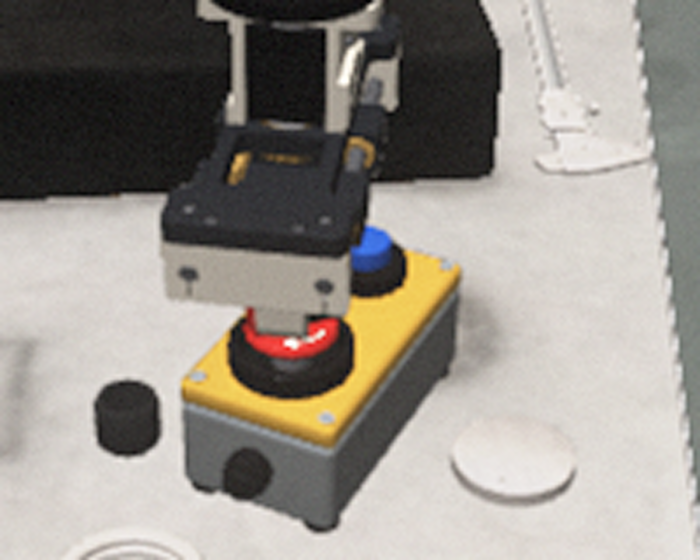

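```bash
cat > red.py <<'E'
from h import *
import sys
for f in sys.argv[1:]:
    d=load(f"side_{f}.npz");X=cloud(d);hsv=cv2.cvtColor(d["img"],cv2.COLOR_RGB2HSV)
    H,S,V=[hsv[...,i].astype(int) for i in range(3)]
    m=((H<8)|(H>172))&(S>120)&(V>70)&(X[...,2]>.07)&(X[...,2]<.12)&(X[...,1]>.31)&(X[...,1]<.33)&(abs(X[...,0]-.5445)<.02)
    print(f,np.histogram(X[m][:,2],np.arange(.074,.114,.002))[0])
E
python3 red.py b c f g
```

```text
b [ 0  0  0  1 12 32 50 19 14 14 11  9 14 12 11 18 25  9  0  0]
c [ 1 12 32 51 24  9 11 15  9 12 15 11 14 28  6  0  0  0  0  0]
f [ 0 12 35 55 25 12  8  8  7 10  7  9  9  7  0  1  0  0  0  0]
g [ 0  0  0  1 10 33 48 14  4  4  4  4  1  2  2  0  0  0  0  0]
```

The knob has popped: the disc is back at its "out" height. I'll turn back so the bar returns, then lift.

```bash
python3 -m pendant '[[[0,0,0,0,0,-0.4,0.717],[0,0,0,0,0,-0.8,0.717],[0,0,0,0,0,-0.8,0.717],[0,0,0,0,0,-0.8,0.717],[0,0,0,0,0,-0.8,0.717],[0,0,0,0,0,-0.8,0.717],[0,0,0,0,0,-0.8,0.717],[0,0,0,0,0,-0.8,0.717],[0,0,0,0,0,-0.8,0.717],[0,0,0,0,0,-0.8,0.717],[0,0,0,0,0,-0.8,0.717],[0,0,0,0,0,-0.8,0.717],[0,0,0,0,0,-0.8,0.717],[0,0,0,0,0,-0.8,0.717],[0,0,0,0,0,-0.4,0.717],[0,0,0,0,0,0,0.717],[0,0,0,0,0,0,0.717]]]';python3 st.py
```

```text
clock: 10.8
position: [0.5438, 0.3053, 0.1134]
ee_rot: [1.276, -2.87, -0.001]
force: [-0.4, 0.3, -0.2]
width: 0.285
t 10.8 p [0.5438 0.3053 0.1134] yaw_y 137.94 z [-8.e-04  3.e-04 -1.e+00] F [-0.37  0.3  -0.18] M [ 0.079  0.004 -0.019] w 0.285 q [-0.53  0.57 -0.1   1.71  0.07  0.86  1.75]
knob tool units xyz with tip at 0.115: [-0.007 -0.018 -0.591]
reset tool units xyz with tip at 0.115: [ 1.87  -0.718 -0.591]
```

```bash
python3 -m pendant '[[[0,0,-0.2,0,0,0,0.717],[0,0,-0.4,0,0,0,0.717],[0,0,-0.4,0,0,0,0.717],[0,0,-0.4,0,0,0,0.717],[0,0,0,0,0,0,0.8],[0,0,0,0,0,0,1],[0,0,0,0,0,0,1],[0,0,0,0,0,0,1]]]';python3 st.py i; python3 red.py i
python3 - <<'E'
from h import *
d=load("side_i.npz");X=cloud(d);hsv=cv2.cvtColor(d["img"],cv2.COLOR_RGB2HSV)
H,S,V=[hsv[...,i].astype(int) for i in range(3)]
for f in("0","_i"):
    X=cloud(load(f"side{f}.npz"));I=load(f"side{f}.npz")["img"];hsv=cv2.cvtColor(I,cv2.COLOR_RGB2HSV);H,S,V=[hsv[...,i].astype(int) for i in range(3)]
    y=(H>18)&(H<32)&(S>150)&(V>120)&(abs(X[...,2]-.065)<.005)&(abs(X[...,0]-.53)<.1)&(abs(X[...,1]-.27)<.1)
    print(cv2.minAreaRect((X[y][:,:2]*1000).astype(np.float32)))
    b=(H>100)&(H<125)&(S>150)&(V>80)&(X[...,2]>.08)&(X[...,2]<.095)&(abs(X[...,0]-.515)<.03)&(abs(X[...,1]-.23)<.03)
    print(b.sum(),X[b].mean(0).round(4))
    r=((H<8)|(H>172))&(S>150)&(X[...,2]>.1)&(X[...,2]<.12)&(abs(X[...,0]-.5445)<.03)&(abs(X[...,1]-.305)<.03)
    print(r.sum(),cv2.minAreaRect((X[r][:,:2]*1000).astype(np.float32)))
E
```

```text
clock: 11.47
position: [0.5437, 0.3048, 0.1687]
ee_rot: [1.276, -2.869, 0.0]
force: [0.4, -0.8, -0.6]
width: 0.04
t 11.47 p [0.5437 0.3048 0.1687] yaw_y 137.96 z [-1.2e-03 -8.0e-04 -1.0e+00] F [ 0.44 -0.83 -0.64] M [0.099 0.107 0.024] w 0.04 q [-0.52  0.51 -0.11  1.66  0.06  0.97  1.76]
knob tool units xyz with tip at 0.115: [-0.019 -0.012  0.793]
reset tool units xyz with tip at 0.115: [ 1.858 -0.712  0.795]
i [ 0  0  0  0 14 30 54 17 12 11 14 14  7 14 15 15 27  5  0  0]
((529.548095703125, 270.60614013671875), (149.56015014648438, 79.9001693725586), 68.71588134765625)
120 [0.5142 0.2338 0.0854]
118 ((543.1911010742188, 306.5000915527344), (41.83106994628906, 13.565913200378418), 63.8305549621582)
((529.3439331054688, 271.1427001953125), (149.3852996826172, 79.75547790527344), 68.6942138671875)
116 [0.5142 0.2341 0.0856]
122 ((543.6747436523438, 305.8874206542969), (40.104488372802734, 12.95014762878418), 68.05072784423828)
```

View pics/i_side.png

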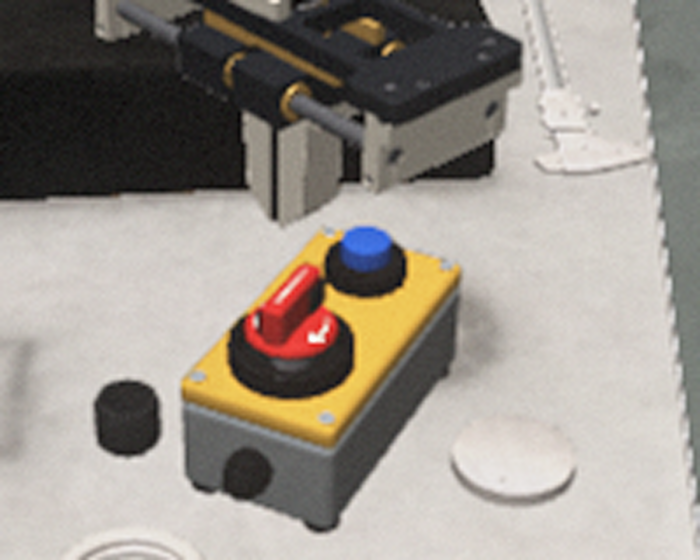

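The knob is up and turned back to rest, and the station hasn't moved. Now the reset button.

```bash
python3 -m pendant '[[[0.35,-0.14,0,0,0,0,1],[0.5,-0.19,0,0,0,0,1],[0.5,-0.19,0,0,0,0,1],[0.36,-0.14,0.2,0,0,0,1],[0.148,-0.052,0.3,0,0,0,1],[0,0,0.3,0,0,0,1],[0,0,0.3,0,0,0,1],[0,0,0.2,0,0,0,1],[0,0,0.1,0,0,0,1],[0,0,0,0,0,0,1],[0,0,0,0,0,0,1]]]';python3 st.py j
```

```text
clock: 12.48
position: [0.5156, 0.231, 0.1136]
ee_rot: [1.277, -2.87, -0.0]
force: [-0.3, 0.8, 0.6]
width: 0.005
t 12.48 p [0.5156 0.231  0.1136] yaw_y 137.98 z [-2.e-04 -0.e+00 -1.e+00] F [-0.25  0.76  0.57] M [ 0.038  0.045 -0.023] w 0.005 q [-0.44  0.49 -0.1   1.86  0.07  0.79  1.83]
knob tool units xyz with tip at 0.115: [-1.858  0.703 -0.586]
reset tool units xyz with tip at 0.115: [ 0.02   0.004 -0.586]
```

View pics/j_side.png

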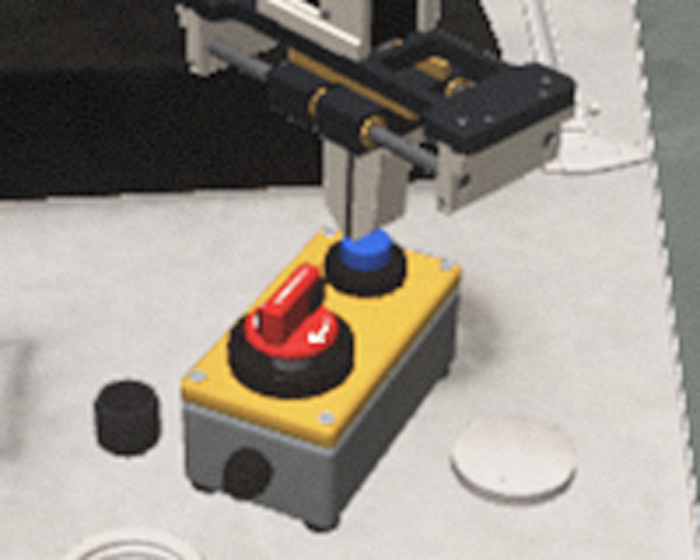

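```bash
python3 -m pendant '[[[0.01,0,0.08,0,0,0,1],[0,0,0.08,0,0,0,1],[0,0,0.06,0,0,0,1],[0,0,0.03,0,0,0,1],[0,0,0,0,0,0,1],[0,0,0,0,0,0,1]]]';python3 st.py
python3 -m pendant '[[[0,0,0.03,0,0,0,1],[0,0,0,0,0,0,1],[0,0,0,0,0,0,1]]]';python3 st.py
```

```text
clock: 13.08
position: [0.5158, 0.2308, 0.1039]
ee_rot: [-1.276, 2.869, 0.0]
force: [1.3, 0.5, 4.5]
width: 0.01
t 13.08 p [0.5158 0.2308 0.1039] yaw_y 137.96 z [ 1.e-03  6.e-04 -1.e+00] F [1.29 0.53 4.53] M [ 0.283 -0.162 -0.006] w 0.01 q [-0.44  0.5  -0.1   1.87  0.07  0.77  1.83]
knob tool units xyz with tip at 0.115: [-1.859  0.71  -0.826]
reset tool units xyz with tip at 0.115: [ 0.018  0.01  -0.828]
clock: 13.33
position: [0.5159, 0.2308, 0.1032]
ee_rot: [-1.276, 2.869, 0.0]
force: [-0.2, -0.9, 11.1]
width: 0.007
t 13.33 p [0.5159 0.2308 0.1032] yaw_y 137.96 z [ 1.3e-03  7.0e-04 -1.0e+00] F [-0.25 -0.89 11.07] M [0.026 0.131 0.055] w 0.007 q [-0.44  0.5  -0.1   1.87  0.07  0.77  1.83]
knob tool units xyz with tip at 0.115: [-1.858  0.71  -0.842]
reset tool units xyz with tip at 0.115: [ 0.019  0.011 -0.845]
```

```bash
python3 -m pendant '[[[0,0,0.03,0,0,0,1],[0,0,0,0,0,0,1],[0,0,0,0,0,0,1]]]';python3 st.py k
python3 -m pendant '[[[0,0,-0.2,0,0,0,1],[0,0,-0.3,0,0,0,1],[0,0,-0.5,0,0,0,1],[0,0,-0.8,0,0,0,1],[0,0,-0.8,0,0,0,1],[0,0,-0.8,0,0,0,1],[0,0,-0.4,0,0,0,1],[0,0,0,0,0,0,1],[0,0,0,0,0,0,1]]]';python3 st.py l;python3 red.py l
python3 - <<'E'
from h import *
for f in("0","_k","_l"):
    X=cloud(load(f"side{f}.npz"));I=load(f"side{f}.npz")["img"];hsv=cv2.cvtColor(I,cv2.COLOR_RGB2HSV);H,S,V=[hsv[...,i].astype(int) for i in range(3)]
    y=(H>18)&(H<32)&(S>150)&(V>120)&(abs(X[...,2]-.065)<.005)&(abs(X[...,0]-.53)<.1)&(abs(X[...,1]-.27)<.1)
    print(cv2.minAreaRect((X[y][:,:2]*1000).astype(np.float32)))
    b=(H>100)&(H<125)&(S>150)&(V>80)&(X[...,2]>.07)&(X[...,2]<.095)&(abs(X[...,0]-.515)<.03)&(abs(X[...,1]-.23)<.03)
    print(b.sum(),np.percentile(X[b][:,2],[10,50,90]).round(4))
E
```

```text
clock: 13.58
position: [0.5159, 0.2308, 0.103]
ee_rot: [-1.276, 2.869, 0.0]
force: [-3.1, -1.4, 21.4]
width: 0.006
t 13.58 p [0.5159 0.2308 0.103 ] yaw_y 137.96 z [ 1.8e-03  9.0e-04 -1.0e+00] F [-3.14 -1.41 21.44] M [-0.392  0.866  0.015] w 0.006 q [-0.44  0.5  -0.1   1.87  0.07  0.76  1.83]
knob tool units xyz with tip at 0.115: [-1.857  0.711 -0.848]
reset tool units xyz with tip at 0.115: [ 0.02   0.012 -0.851]
clock: 14.43
position: [0.5152, 0.2304, 0.2534]
ee_rot: [-1.277, 2.87, -0.0]
force: [-0.3, -0.1, -0.2]
width: 0.006
t 14.43 p [0.5152 0.2304 0.2534] yaw_y 137.96 z [ 6.e-04  3.e-04 -1.e+00] F [-0.33 -0.08 -0.21] M [0.049 0.085 0.038] w 0.006 q [-0.43  0.34 -0.11  1.71  0.04  1.09  1.85]
knob tool units xyz with tip at 0.115: [-1.874  0.706  2.911]
reset tool units xyz with tip at 0.115: [0.003 0.006 2.91 ]
l [ 0  0  0  4  9 36 53 18 11  9 16 13 11 12 16  8 29  9  0  0]
((529.548095703125, 270.60614013671875), (149.56015014648438, 79.9001693725586), 68.71588134765625)
133 [0.0802 0.0858 0.0874]
((529.954345703125, 272.2793884277344), (148.934814453125, 79.0860366821289), 68.7888412475586)
54 [0.0775 0.0798 0.0813]
((529.5955810546875, 271.26318359375), (149.33163452148438, 79.64926147460938), 68.34630584716797)
131 [0.0804 0.086  0.0873]
```

View pics/l_side.png

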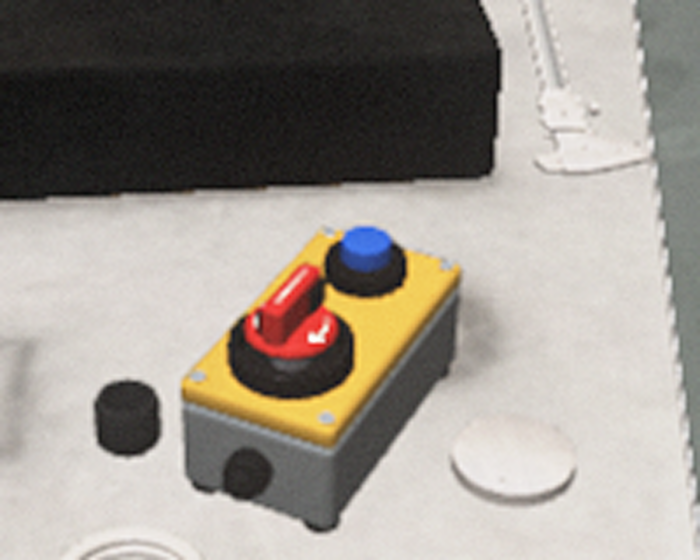

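The last picture shows the blue button back out at (365,250), the knob out and square at (295,310), and nothing else moved. The hand is clear, so I'm handing in.

```bash
python3 -c "
from cell import arm
print(arm.sign_off())"
```

```text
the job is handed in; nothing more can be done
None
```

The emergency-stop test is done and handed in at about 14.4 s of the 48 s; `sign_off` reported no verdict.

- **Stop pressed:** I pressed the knob straight down with the shut fingertips. With the hand lifted off, the top had dropped about 6 mm and stayed down, so it was latched.
- **Stop released:** The open fingers straddled the bar with a 26 mm gap, so their edges pushed only the two smooth faces. I turned it clockwise until the knob popped up to its original height, then turned back and lifted clear. By my geometry the fingers stayed clear of the ribbed pads and force readings stayed low, but no sensor measures pad contact directly.
- **Reset pushed:** With the stop released, I pushed the blue button to its end stop. Its top went from about 86 to 80 mm with 21 N at the bottom, and it sprang back to 86 mm.
- **Last checks:** The knob is out with its bar back in line, and the reset button is out. The station is within 1 mm and 0.4° of its first measurement, which is within camera noise. The loupe and block look unmoved in the last side picture. The ring is only partly in that crop and looks the same there; I did not re-measure any of the three. The arm is about 15 cm above everything and touching nothing.

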